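Hang a kettle handle on the blow-off bar and hold the air valve

ROBOT

A 6-joint arm with a two-finger parallel gripper is mounted at the origin on the work surface. World frame = base frame: x ahead of the robot, y to its left, z up, the work surface at z = 0. Lengths are in m, angles in rad, forces in N, time in s.
With the tool pointing down it reaches from about 0.275 to 0.75 m from the base axis. Payload 10.2 kg.
Tool frame: the origin (TCP) lies midway between the tips of the shut fingers; the grasp point (between the pads) lies 19 mm behind it (grip_point_offset is the distance from the TCP to the grasp point, in m); z points along the fingers, y is the line along which they close (so a half turn about z gives the same grasp; the last joint's range is limited). The gripper opens to 88 mm and grips with 3 to 60 N. Pads are 18 mm wide; open, the fingers measure 123 mm over their backs; the gripper's body (75 mm by 187 mm) begins 45 mm behind the grasp point.
Start: joints at [-1.476, 0.313, 1.498, -0, 1.331, -0.223], TCP at [0.164, -0.499, 0.239] pointing down, gripper open.
Joint ranges: [-2.94, 2.94], [-0.97, 2.17], [0.19, 2.56], [-1.23, 4.37], [0.02, 3.11], [-2.88, 2.88]. Speed limits (rad/s): [2.39, 2.39, 3.01, 3.14, 3.14, 3.14].

INTERFACE

Orientations are given as a rotation vector (axis times angle).
In Python, from cell import read_state, snapshot, finish_job, grip_point_offset gives the robot as it stands.
- The arm moves only by the shell command python3 -m pendant 'ROWS' [FORCE]. ROWS is JSON, a list of rows, each a list of 7 numbers: the finger opening in mm, from 0 to 88.1, then the shift along the world's x, y, z in mm, then the turn, a rotation vector about the world's x, y, z in degrees. In form: [[claw, tx, ty, tz, rx, ry, rz], ...]. A call has 1 to 10 rows; each row shifts and turns the commanded pose from where the row before left it; what a row does not reach is not made up. A row lasts 1/10 s, in which the tool goes at most 50 mm and 8.59 degrees, less where a joint would pass 70% of its speed; a pose out of reach is approached as far as the arm can. A call with a gripper value outside its range is refused whole. The fingers move at their own pace and stop on an object; FORCE is the grip in N (left out, the last holds). Time passes only in rows, so rows that do not move let the fingers close. It gives the time, the measured TCP pose, the force, the opening and the grip force at its end, in the units of the state.
- read_state(): the state, without advancing time (a new reading comes with each control period).
- snapshot(name): name is "side" or "top" or "wrist"; returns a dict with "img" (420x560x3 uint8, blue, green, red), "range_z" (420x560 float32, m along the optical axis (not along the pixel's ray), 0 where there is no reading), "fx", "fy", "cx", "cy" (pixels), "eye" and "orientation" of the camera in the world. Camera axes: x right, y down, z forward; pixel columns grow to the right and rows downward; lengths in m; the calibration is good to about 2 mm. A picture is of the moment at which its call begins.
- finish_job(): hands the job in; it is judged then, once.
The state is a dict: "clock": time; "joint_pos": joint angles; "qvel": joint speeds; "effort": joint torques, N m; "eef_pos": TCP position; "tool_rot": TCP orientation; "ft_force": force on the tool from outside, world axes, zero at the start; "ft_torque": the same for the moment, N m; "width": finger opening in m; "gripper_force": force on a finger pad.
Only numpy, scipy, OpenCV 4.12 (cv2) and the standard library are available. Lean on these libraries where they do the work, as an engineer would, in place of code of your own. Each camera call takes 0.05 s, during which the arm holds its last target. There are 200 camera calls.

TASK

Hang the tall copper kettle handle with the wooden grip over the middle of the blow-off bar, squarely across it, with one leg on each side, and let go of it there. Then press the air valve's spring lever with the fingertips until it is level, half-way through its swing, and finish while still holding it there, because the air must stay on; leave the other things on the bench where they are.

Things in the scene. Friction and masses are not known exactly. Their poses are not given: they have to be found in the camera images.
- handle: Rigid copper strap arch (0.2 kg) standing on two feet, 143 mm tall, strap 24 x 4 mm. Origin: on the ground midway between the feet; x from leg to leg, y across the strap, z up; a half turn about z looks the same. Legs at x = -45 and +45 mm (86 mm clear between), outward feet (138 mm over both, 36 mm wide in y). On the crown a wooden grip to be pinched across y from above.
- handle_crown (a point): Middle of the underside of the handle's crown, 105 mm above the handle's origin: this rests on the bar, so fingertips that reach below it would hit the bar. To both sides of it the underside falls off gently (10 degrees).
- handle_grip (a point): Middle of the handle's wooden grip, 126 mm above the handle's origin. The grip is 62 mm long (x), 24 mm wide (y) and reaches from 109 to 143 mm above the origin.
- station: Blow-off station, fixed: grey base plate 200 x 250 x 12 mm, two posts carrying a horizontal round steel bar, and behind the bar (+x) a brass air nozzle on a stem, 130 mm high, its tip 78 mm from the bar's axis. Origin on the bench right under the bar's middle; y along the bar, x across it towards the nozzle, z up.
- bar_mid (a point): Middle of the top of the bar, 178 mm above the bench; axes as the station's (y along the bar). The bar is 16 mm thick and free for 100 mm to either side; the posts do not rise above it.
- valve: The air valve, fixed for the run: grey foot plate, an aluminium block up to 113 mm high and, hinged on it, a steel lever with a round black rubber pad at its free end. Origin on the bench under the pad; the lever's pivot lies 110 mm from there along +x, 100 mm above the bench. It can stand on either side of the station.
- lever (a joint): Angle of the spring lever, rad: 0 released (pad end tilted up by 0.2 rad), 0.2 level (half-way), 0.4 all the way down on its stop. Pressing the pad down raises the value; the spring lifts it back when let go. Pressing at the pad takes about 2.5 N to start, 5.5 N at level, 9 N at the stop.
- lever_pad (a point): Centre of the top of the lever's rubber pad (42 mm across, 12 mm thick), 110 mm from the pivot. About 128 mm above the bench when released, 106 mm when level, 84 mm on the stop. z is square to the pad's top only at release.
- kettle: Bystander, to be left alone: copper kettle, 128 mm across, 120 mm high, with a spout.
- die: Bystander, to be left alone: thick steel ring, 90 mm across, 32 mm high.
- hammer: Bystander, to be left alone: hammer lying down.
- spoon: Bystander, to be left alone: copper spoon lying down.
- bowl: Bystander, to be left alone: brass bowl, 110 mm across, 45 mm high.
- small_arch: Bystander, to be left alone: low bare copper arch, 49 mm high and 72 mm long, without a grip.
- weight: Bystander, to be left alone: brass knobbed weight, 48 mm across, 55 mm high.

How it is judged:
By the outcome, as a careful person would: the job done as asked, in the order asked, and still so for the second after the job is handed in, while the arm keeps its last pose, push and grip.
It also fails if it takes over 54 s, if anything falls off the work surface, if the arm or the gripper's body presses on something with over 40 N, if the wrist force passes 120 N, or if a joint passes its speed limit or range.

## Working session

There is one attempt and no reset: what is moved stays moved. The work goes in short steps, Python scripts to look and compute and a shell command to move; the robot and the scene stay as the last step left them, time stands still between calls to the robot, and variables do not carry over. Pictures are saved under pics/ and viewed, at most 10 in all, crops included, and the job is handed in when it is done.

```bash
mkdir -p pics; cat > h.py <<'E'
import numpy as np, cv2
from scipy.spatial.transform import Rotation as R
from cell import *
def rot(c):
    o=np.array(c["orientation"],float)
    return o if o.shape==(3,3) else (R.from_rotvec(o).as_matrix() if o.size==3 else R.from_quat(o).as_matrix())
def cloud(c):
    v,u=np.mgrid[:420,:560]; z=c["range_z"]
    p=np.stack([(u-c["cx"])/c["fx"]*z,(v-c["cy"])/c["fy"]*z,z],-1)
    w=p@rot(c).T+np.array(c["eye"]); w[z==0]=np.nan
    return w
E
python3 - <<'E'
from h import *
s=read_state(); print(s)
for n in("top","side"):
    c=snapshot(n); print(n,c["eye"],c["orientation"],c["fx"],c["cx"],c["cy"])
    cv2.imwrite(f"pics/{n}0.png",c["img"]); np.savez(f"{n}0.npz",**c)
E
```

```text
{'clock': 0.0, 'joint_pos': array([-1.47639875e+00,  3.13437763e-01,  1.49843943e+00,  4.35033867e-05,
        1.33100626e+00, -2.23415234e-01]), 'qvel': array([-1.00402800e-04, -1.12277380e-03, -9.91754510e-04,  1.43102904e-04,
        6.97427682e-05, -6.03981655e-05]), 'effort': array([-3.62214914e-04, -4.02212155e+01, -2.52270412e+01,  6.93975203e-02,
        3.52996134e-02, -8.61130115e-05]), 'eef_pos': array([ 0.16402414, -0.49845826,  0.23816645]), 'tool_rot': array([-3.10074486e+00, -4.96901407e-01, -1.96856796e-04]), 'ft_force': array([-0.53091655, -0.01053852, -0.56507753]), 'ft_torque': array([ 0.00362109,  0.02280191, -0.00412283]), 'gripper_force': 0.0, 'width': 0.08803271853787178}
top [ 0.39827779 -0.01231831  1.1219552 ] [-2.15194251  2.12776482 -0.16669268] 404.9481682556102 276.01313450893974 204.11339848441247
side [ 0.21015224 -0.97989509  0.91410122] [-2.17247625  0.3879739  -0.1978886 ] 429.654044054006 277.9964022851646 213.20749075457496
```

View pics/top0.png

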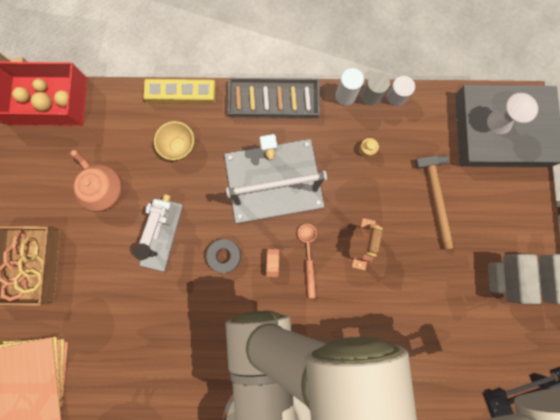

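View pics/side0.png

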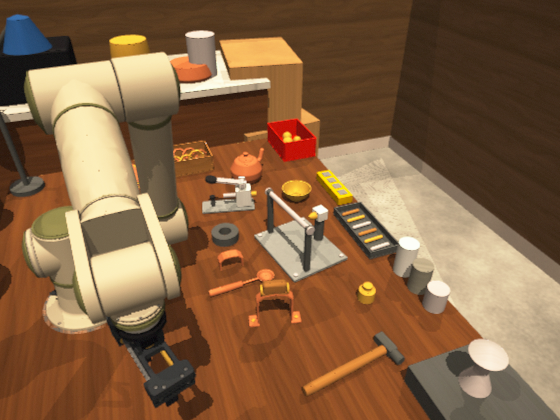

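The top view shows the handle at about (368,244), the bar from (230,191) to (324,177) and the valve at about (158,230). The side view shows the pad at (211,180). I'll measure each from depth.

```bash
cat > m.py <<'E'
from h import *
def axis(P):
    xy=P[:,:2]; r=cv2.minAreaRect((xy*1000).astype(np.float32)); return np.round(r[0],1),np.round(r[1],1),round(r[2],1)
T=dict(np.load("top0.npz")); W=cloud(T); S=dict(np.load("side0.npz")); V=cloud(S)
def sel(W,u0,u1,v0,v1,z0,z1):
    B=W[v0:v1,u0:u1].reshape(-1,3); return B[(B[:,2]>z0)&(B[:,2]<z1)]
def pca(P):
    m=P[:,:2].mean(0); w,v=np.linalg.eigh(np.cov((P[:,:2]-m).T)); d=v[:,1]; t=(P[:,:2]-m)@d; n=(P[:,:2]-m)@v[:,0]
    return f"n{len(P)} mean{P.mean(0).round(4)} dir {np.degrees(np.arctan2(d[1],d[0])):.1f} t[{t.min():.3f},{t.max():.3f}] n[{n.min():.3f},{n.max():.3f}] mid {(m+d*(t.min()+t.max())/2+v[:,0]*(n.min()+n.max())/2).round(4)} zmax {np.nanpercentile(P[:,2],[50,95])}"
for n,P in {"grip top":sel(W,340,400,205,285,.125,.16),"feet":sel(W,340,400,205,285,.002,.03),
 "bar":sel(W,220,335,165,205,.165,.19),"plate":sel(W,220,335,135,225,.006,.02),
 "valve hi":sel(W,130,190,190,280,.09,.15),"valvefoot":sel(W,130,190,190,280,.005,.03),
 "nozzle":sel(W,250,290,130,165,.10,.16)}.items(): print("T",n,pca(P) if len(P)>3 else len(P))
for n,P in {"grip":sel(V,240,310,270,330,.12,.16),"feet":sel(V,240,310,270,335,.003,.03),"bar":sel(V,262,320,183,240,.165,.19),
"pad":sel(V,200,222,170,190,.09,.16),"block":sel(V,230,256,175,210,.09,.13)}.items(): print("S",n,pca(P) if len(P)>3 else len(P))
a=cv2.resize(T["img"][120:290,130:400],None,fx=2.9,fy=2.9,interpolation=cv2.INTER_CUBIC); cv2.imwrite("pics/topcrop.png",a)
E
python3 m.py
```

```text
T grip top n304 mean[ 0.4652 -0.2516  0.1384] dir 166.5 t[-0.037,0.035] n[-0.011,0.014] mid [ 0.466  -0.2532] zmax [0.14032558 0.14429519]
T feet n743 mean[ 0.4674 -0.2639  0.0037] dir 170.1 t[-0.120,0.122] n[-0.089,0.101] mid [ 0.4651 -0.2695] zmax [0.00301841 0.00672475]
T bar n707 mean[ 0.5957 -0.012   0.1762] dir 100.7 t[-0.119,0.119] n[-0.014,0.011] mid [ 0.5968 -0.0121] zmax [0.17654002 0.18048004]
T plate n5282 mean[ 0.6383 -0.0035  0.0117] dir 100.2 t[-0.129,0.125] n[-0.138,0.135] mid [ 0.6399 -0.0051] zmax [0.01171877 0.01517678]
T valve hi n758 mean[0.4847 0.303  0.1165] dir 167.2 t[-0.070,0.073] n[-0.027,0.024] mid [0.4837 0.3046] zmax [0.1159695  0.13028978]
T valvefoot n1010 mean[0.4641 0.2962 0.0101] dir 161.1 t[-0.114,0.122] n[-0.141,0.082] mid [0.4697 0.3254] zmax [0.0096915  0.01469922]
T nozzle n316 mean[0.7051 0.0089 0.1252] dir -168.0 t[-0.027,0.032] n[-0.020,0.020] mid [0.7028 0.0081] zmax [0.12782335 0.1318597 ]
S grip n308 mean[ 0.4644 -0.26    0.1345] dir 166.6 t[-0.037,0.035] n[-0.019,0.009] mid [ 0.4661 -0.2553] zmax [0.13644483 0.14312246]
S feet n524 mean[ 0.519  -0.1501  0.0091] dir 45.3 t[-0.162,0.097] n[-0.127,0.107] mid [ 0.5035 -0.1804] zmax [0.00915117 0.01707547]
S bar n350 mean[ 0.5958 -0.0224  0.1741] dir 100.9 t[-0.112,0.132] n[-0.014,0.010] mid [ 0.5962 -0.0123] zmax [0.17476088 0.1786799 ]
S pad n112 mean[0.4409 0.3081 0.1223] dir 173.5 t[-0.031,0.026] n[-0.025,0.017] mid [0.4436 0.3118] zmax [0.12288603 0.12909145]
S block n123 mean[0.5289 0.2884 0.1049] dir 156.4 t[-0.024,0.032] n[-0.030,0.022] mid [0.5268 0.2936] zmax [0.1060349  0.11130782]
```

View pics/topcrop.png

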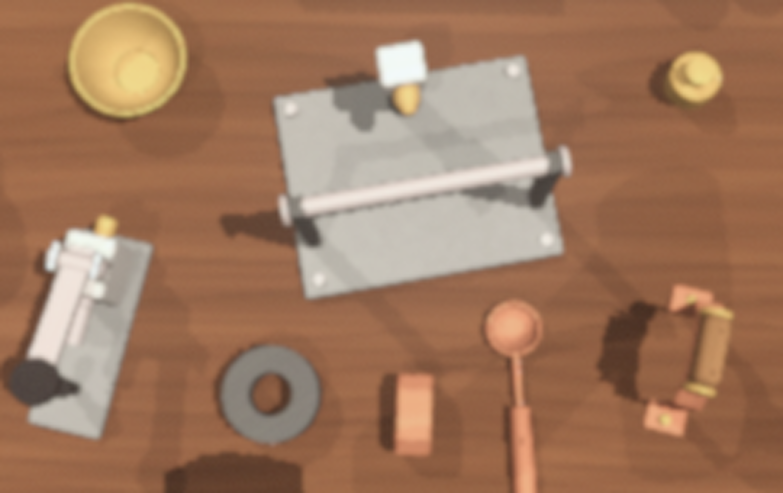

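```bash
python3 -m pendant '[[88,30,24.5,0,0,0,-3.2],[88,30,24.5,0,0,0,-3.2],[88,30,24.5,0,0,0,-3.2],[88,30,24.5,0,0,0,-3.2],[88,30,24.5,0,0,0,-3.2],[88,30,24.5,0,0,0,-3.2],[88,30,24.5,0,0,0,-3.2],[88,30,24.5,0,0,0,-3.2],[88,30,24.5,0,0,0,-3.2],[88,30,24.5,0,0,0,-3.2]]' 20
python3 -m pendant '[[88,0,0,0,0,0,0],[88,0,0,0,0,0,0]]'
python3 - <<'E'
from h import *
c=snapshot("wrist");cv2.imwrite("pics/w1.png",c["img"]);np.savez("w1.npz",**c)
c=snapshot("top");np.savez("top1.npz",**c)
s=read_state();print(s["eef_pos"],np.degrees(R.from_rotvec(s["tool_rot"]).as_matrix()[:,1:]))
W=cloud(dict(np.load("w1.npz")))
from m import pca
z=W[...,2]
for a,b in((.128,.155),):
    P=W[(z>a)&(z<b)];P=P[(abs(P[:,0]-.466)<.06)&(abs(P[:,1]+.254)<.06)]; print(len(P) and pca(P))
E
```

```text
clock: 1.1
eef_pos: [0.465, -0.2524, 0.2385]
tool_rot: [-3.118, 0.381, 0.001]
ft_force: [-0.1, -0.7, 0.2]
width: 0.0878
gripper_force: 0.0
clock: 1.3
eef_pos: [0.4641, -0.2533, 0.2383]
tool_rot: [-3.119, 0.374, 0.001]
ft_force: [-1.2, 0.4, 0.1]
width: 0.0879
gripper_force: 0.0
[ 0.4634191  -0.25427607  0.23852212] [[-1.36824152e+01 -3.11397555e-02]
 [-5.56380972e+01  8.70259408e-03]
 [-1.01453755e-03 -5.72957704e+01]]
T grip top n304 mean[ 0.4652 -0.2516  0.1384] dir 166.5 t[-0.037,0.035] n[-0.011,0.014] mid [ 0.466  -0.2532] zmax [0.14032558 0.14429519]
T feet n743 mean[ 0.4674 -0.2639  0.0037] dir 170.1 t[-0.120,0.122] n[-0.089,0.101] mid [ 0.4651 -0.2695] zmax [0.00301841 0.00672475]
T bar n707 mean[ 0.5957 -0.012   0.1762] dir 100.7 t[-0.119,0.119] n[-0.014,0.011] mid [ 0.5968 -0.0121] zmax [0.17654002 0.18048004]
T plate n5282 mean[ 0.6383 -0.0035  0.0117] dir 100.2 t[-0.129,0.125] n[-0.138,0.135] mid [ 0.6399 -0.0051] zmax [0.01171877 0.01517678]
T valve hi n758 mean[0.4847 0.303  0.1165] dir 167.2 t[-0.070,0.073] n[-0.027,0.024] mid [0.4837 0.3046] zmax [0.1159695  0.13028978]
[... 361 characters left out ...]
.4661 -0.2553] zmax [0.13644483 0.14312246]
S feet n524 mean[ 0.519  -0.1501  0.0091] dir 45.3 t[-0.162,0.097] n[-0.127,0.107] mid [ 0.5035 -0.1804] zmax [0.00915117 0.01707547]
S bar n350 mean[ 0.5958 -0.0224  0.1741] dir 100.9 t[-0.112,0.132] n[-0.014,0.010] mid [ 0.5962 -0.0123] zmax [0.17476088 0.1786799 ]
S pad n112 mean[0.4409 0.3081 0.1223] dir 173.5 t[-0.031,0.026] n[-0.025,0.017] mid [0.4436 0.3118] zmax [0.12288603 0.12909145]
S block n123 mean[0.5289 0.2884 0.1049] dir 156.4 t[-0.024,0.032] n[-0.030,0.022] mid [0.5268 0.2936] zmax [0.1060349  0.11130782]
n2422 mean[ 0.4718 -0.2541  0.1388] dir 166.3 t[-0.032,0.040] n[-0.012,0.012] mid [ 0.4681 -0.2532] zmax [0.14001457 0.14209074]
```

View pics/w1.png

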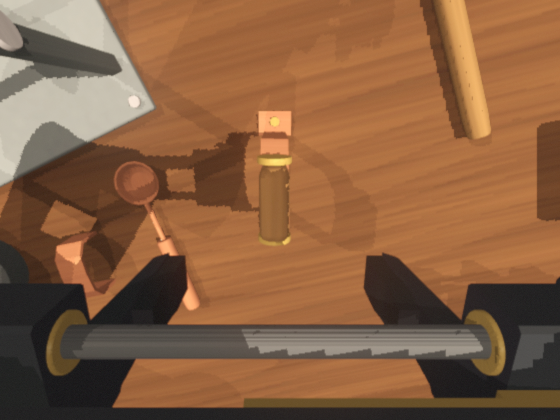

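The wrist view shows the grip centred between the fingers, running along column 275 (rows 158–243) and square to the closing line. Next: descend and pinch.

```bash
python3 -m pendant '[[88,3,0.5,-25,0,0,0],[88,0,0,-30,0,0,0],[88,0,0,-30,0,0,0],[88,0,0,-25,0,0,0],[88,0,0,-16,0,0,0],[88,0,0,0,0,0,0],[88,0,0,0,0,0,0]]' 25
python3 -m pendant '[[15,0,0,0,0,0,0],[15,0,0,0,0,0,0],[15,0,0,0,0,0,0],[15,0,0,0,0,0,0],[15,0,0,0,0,0,0],[15,0,0,0,0,0,0],[15,0,0,0,0,0,0],[15,0,0,0,0,0,0],[15,0,0,0,0,0,0],[15,0,0,0,0,0,0]]' 25
```

```text
clock: 2.1
eef_pos: [0.4668, -0.254, 0.1134]
tool_rot: [3.118, -0.379, 0.001]
ft_force: [-0.2, -0.2, 0.6]
width: 0.0885
gripper_force: 0.0
clock: 3.1
eef_pos: [0.467, -0.2532, 0.1127]
tool_rot: [-3.119, 0.377, 0.0]
ft_force: [0.3, -0.2, -0.1]
width: 0.0238
gripper_force: 25.0
```

```bash
python3 -m pendant '[[15,0,0,15,0,0,0],[15,0,0,30,0,0,0],[15,0,0,35,0,0,0],[15,0,0,35,0,0,0],[15,0,0,35,0,0,0],[15,0,0,35,0,0,0],[15,0,0,20,0,0,0],[15,0,0,10,0,0,0]]' 30
python3 -m pendant '[[15,13,24,0,0,0,2.4],[15,13,24,0,0,0,2.4],[15,13,24,0,0,0,2.4],[15,13,24,0,0,0,2.4],[15,13,24,0,0,0,2.4],[15,13,24,0,0,0,2.4],[15,13,24,0,0,0,2.4],[15,13,24,0,0,0,2.4],[15,13,24,0,0,0,2.4],[15,13,24,0,0,0,2.4]]'
python3 -m pendant '[[15,0,0,0,0,0,0],[15,0,0,0,0,0,0],[15,0,0,0,0,0,0]]'
sed -i 's/^for n,P/if __name__=="__main__":\n  for n,P/;s/^"pad"/   "pad"/;s/^a=/if 0: a=/' m.py
python3 - <<'E'
from h import *
for n in("side","top","wrist"):
    c=snapshot(n);cv2.imwrite(f"pics/{n}2.png",c["img"]);np.savez(f"{n}2.npz",**c)
s=read_state();print(s["eef_pos"],s["ft_force"],np.degrees(np.arctan2(*R.from_rotvec(s["tool_rot"]).as_matrix()[[1,0],0])))
E
```

```text
clock: 3.9
eef_pos: [0.4672, -0.2533, 0.3293]
tool_rot: [3.118, -0.377, 0.003]
ft_force: [0.8, -0.7, -2.8]
width: 0.0237
gripper_force: 30.0
clock: 4.9
eef_pos: [0.5973, -0.0121, 0.3263]
tool_rot: [-3.128, -0.282, 0.004]
ft_force: [-0.3, 0.1, -2.1]
width: 0.0235
gripper_force: 30.0
clock: 5.2
eef_pos: [0.5967, -0.014, 0.3272]
tool_rot: [-3.129, -0.278, 0.002]
ft_force: [-0.7, 0.7, -2.8]
width: 0.0239
gripper_force: 30.0
[ 0.59678701 -0.01400152  0.32772048] [-0.19325221 -0.77480737 -1.75355225] 10.131015962773077
```

View pics/side2.png

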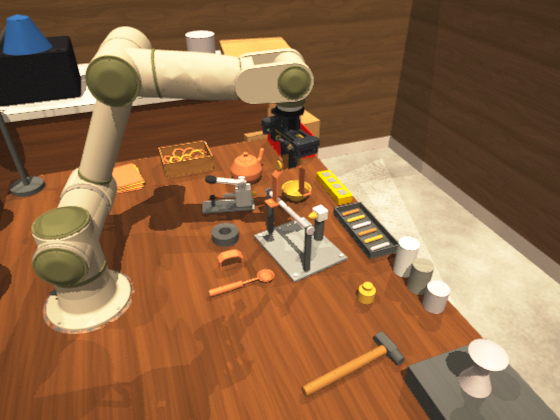

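View pics/wrist2.png

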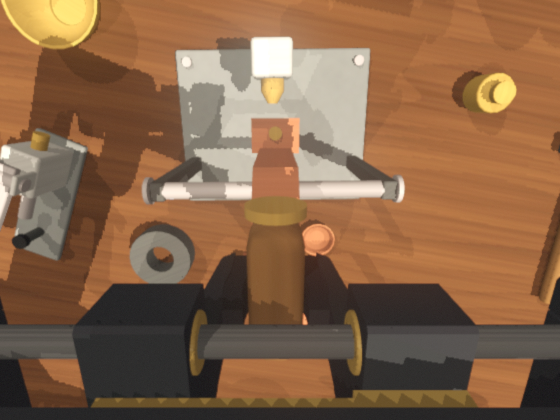

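The bar lies square in the wrist view (columns 150–397, middle 273) and the far foot hangs at column 275. Next I'll check the held handle's feet against the bar numerically.

```bash
python3 - <<'E'
from h import *
from m import pca
yaw=np.radians(10.5);ex=np.array([np.cos(yaw),np.sin(yaw)]);ey=np.array([-ex[1],ex[0]]);o=np.array([.5965,-.0122])
for n in("wrist","side","top"):
    c=dict(np.load(f"{n}2.npz"));W=cloud(c).reshape(-1,3);H=cv2.cvtColor(c["img"],cv2.COLOR_BGR2HSV).reshape(-1,3)
    d=W[:,:2]-o;L=np.c_[d@ex,d@ey,W[:,2]]
    b=(abs(L[:,0])<.03)&(abs(L[:,1])<.15)&(abs(L[:,2]-.174)<.009)
    if b.sum()>10: print(n,"bar",pca(W[b]),"local y",L[b][:,1].min().round(4),L[b][:,1].max().round(4),"x",np.median(L[b][:,0]))
    hp=(abs(L[:,0])<.09)&(abs(L[:,1])<.05)&(L[:,2]>.195)&(L[:,2]<.30)
    Q=L[hp]
    for s in(1,-1):
        q=Q[Q[:,0]*s>.03]
        if len(q)>5:
            f=q[q[:,2]<.235]; print(n,"leg",s,len(q),"x%",np.percentile(q[:,0],[2,50,98]).round(4),"y%",np.percentile(q[:,1],[2,50,98]).round(4),"z%",np.percentile(q[:,2],[2,98]).round(3))
            if len(f)>5: print("  foot x",np.percentile(f[:,0],[1,99]).round(4),"y",np.percentile(f[:,1],[1,50,99]).round(4),len(f))
    nz=(L[:,0]>.06)&(L[:,0]<.12)&(abs(L[:,1])<.03)&(L[:,2]>.11)&(L[:,2]<.15)
    if nz.sum()>5: print(n,"nozzle tip x",np.percentile(L[nz][:,0],[1]).round(4),"y",np.median(L[nz][:,1]).round(4))
E
```

```text
wrist bar n3863 mean[ 0.6007 -0.0107  0.1749] dir 100.7 t[-0.120,0.119] n[-0.012,0.014] mid [ 0.5996 -0.0112] zmax [0.1754481  0.17805114] local y -0.1188 0.1197 x 0.004875470178016749
wrist leg 1 2222 x% [0.0465 0.0525 0.0692] y% [-0.019  -0.002   0.0149] z% [0.216 0.297]
  foot x [0.0448 0.0694] y [-0.0195 -0.002   0.0156] 1585
wrist nozzle tip x [0.0826] y 0.0006
side bar n321 mean[ 0.5978 -0.0332  0.1738] dir 101.0 t[-0.101,0.141] n[-0.014,0.011] mid [ 0.5954 -0.0135] zmax [0.17446349 0.17921014] local y -0.1222 0.1203 x -0.0036957327283540157
side leg 1 188 x% [0.0399 0.0424 0.0656] y% [-0.0214 -0.0065  0.0106] z% [0.214 0.298]
  foot x [0.0397 0.0678] y [-0.0236 -0.0099  0.0119] 78
side leg -1 199 x% [-0.0708 -0.0485 -0.045 ] y% [-0.0198 -0.0056  0.0134] z% [0.214 0.297]
  foot x [-0.071  -0.0455] y [-0.021  -0.0057  0.0139] 102
side nozzle tip x [0.0787] y -0.0064
top bar n197 mean[ 0.6094 -0.0826  0.1763] dir 99.0 t[-0.047,0.090] n[-0.014,0.011] mid [ 0.6077 -0.0611] zmax [0.17663064 0.1804017 ] local y -0.1185 0.018 x 7.109841152888363e-05
```

The handle sits about 2–3 mm short of the bar's middle in both directions. I'll shift it as I lower.

```bash
python3 -m pendant '[[15,2,3,0,0,0,0.5],[15,0,0,-15,0,0,0],[15,0,0,-25,0,0,0],[15,0,0,-25,0,0,0],[15,0,0,-25,0,0,0],[15,0,0,-20,0,0,0],[15,0,0,-15,0,0,0],[15,0,0,-6,0,0,0],[15,0,0,0,0,0,0],[15,0,0,0,0,0,0]]'
python3 - <<'E'
from h import *
c=snapshot("side");np.savez("side3.npz",**c);w=snapshot("wrist");np.savez("w3.npz",**w)
a=cv2.resize(c["img"][120:270,220:360],None,fx=3.4,fy=3.4,interpolation=cv2.INTER_CUBIC)
b=cv2.resize(w["img"][0:260,100:440],None,fx=.9,fy=.9)
o=np.zeros((510,790,3),np.uint8);o[:a.shape[0],:a.shape[1]]=a;o[:b.shape[0],480:786]=b[:,:306]
cv2.imwrite("pics/c3.png",o);s=read_state();print(s["eef_pos"],s["ft_force"],s["ft_torque"])
E
```

```text
clock: 6.35
eef_pos: [0.5994, -0.0103, 0.1976]
tool_rot: [3.127, 0.293, 0.002]
ft_force: [-0.1, 0.2, -1.8]
width: 0.0235
gripper_force: 30.0
[ 0.5994118  -0.01030252  0.19770291] [-0.40533788 -0.80505455 -1.53957245] [ 0.00671823 -0.00873268  0.03542089]
```

View pics/c3.png

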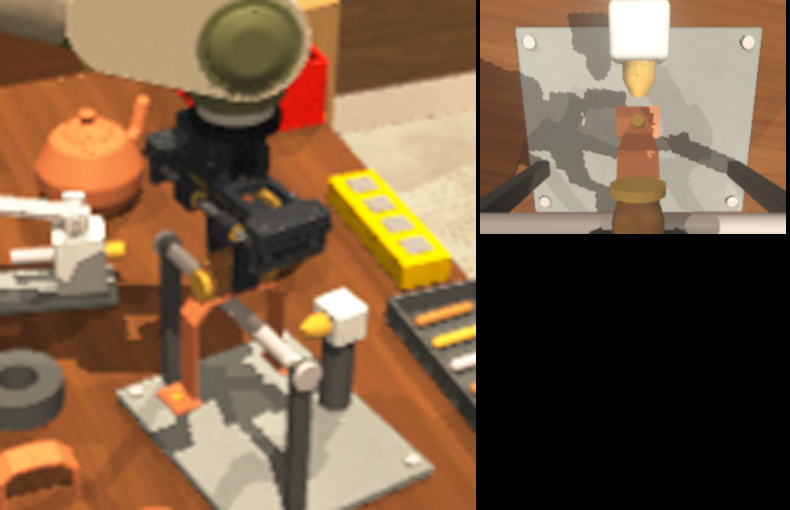

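The handle straddles the bar, with the nozzle clear of the far leg. Next, lower slowly to contact.

```bash
python3 -m pendant '[[15,0,0,-3,0,0,0],[15,0,0,-3,0,0,0],[15,0,0,-3,0,0,0],[15,0,0,-1.5,0,0,0],[15,0,0,0,0,0,0]]'
python3 -m pendant '[[15,0,0,-1,0,0,0],[15,0,0,0,0,0,0]]'
```

```text
clock: 6.95
eef_pos: [0.599, -0.0102, 0.1862]
tool_rot: [-3.128, -0.293, 0.0]
ft_force: [1.4, -0.2, -1.5]
width: 0.0237
gripper_force: 30.0
clock: 7.15
eef_pos: [0.5991, -0.0102, 0.1859]
tool_rot: [3.128, 0.293, 0.001]
ft_force: [-1.7, 0.8, 3.1]
width: 0.0235
gripper_force: 30.0
```

```bash
python3 -m pendant '[[26,0,0,0,0,0,0],[30,0,0,0,0,0,0],[40,0,0,0,0,0,0],[50,0,0,0,0,0,0],[60,0,0,0,0,0,0],[60,0,0,0,0,0,0],[60,0,0,0,0,0,0]]'
python3 -m pendant '[[60,0,0,5,0,0,0],[60,0,0,10,0,0,0],[60,0,0,20,0,0,0],[60,0,0,30,0,0,0],[60,0,0,40,0,0,0],[60,0,0,30,0,0,0],[60,0,0,10,0,0,0],[60,0,0,0,0,0,0]]'
python3 - <<'E'
from h import *
c=snapshot("side");np.savez("side4.npz",**c);w=snapshot("wrist");np.savez("w4.npz",**w)
a=cv2.resize(c["img"][120:270,190:360],None,fx=2.5,fy=2.5,interpolation=cv2.INTER_CUBIC)
b=cv2.resize(w["img"][:,100:440],None,fx=1,fy=1)
o=np.zeros((440,790,3),np.uint8);o[:a.shape[0],:a.shape[1]]=a;o[:420,440:780]=b
cv2.imwrite("pics/c4.png",o)
yaw=np.radians(10.7);ex=np.array([np.cos(yaw),np.sin(yaw)]);ey=np.array([-ex[1],ex[0]]);p=np.array([.5965,-.0122])
from m import pca
for n,c in(("side",c),("wrist",w)):
    W=cloud(c).reshape(-1,3);d=W[:,:2]-p;L=np.c_[d@ex,d@ey,W[:,2]]
    g=(abs(L[:,0])<.05)&(abs(L[:,1])<.04)&(L[:,2]>.195)&(L[:,2]<.225); print(n,pca(W[g]),L[g].mean(0).round(4))
    b=(abs(L[:,0])<.02)&(abs(L[:,1])<.125)&(abs(L[:,1])>.03)&(abs(L[:,2]-.174)<.009); print(" bar",L[b].min(0),L[b].max(0),L[b].mean(0)) 
E
```

```text
clock: 7.85
eef_pos: [0.5991, -0.0102, 0.1852]
tool_rot: [3.128, 0.293, 0.0]
ft_force: [-0.5, 0.4, -0.9]
width: 0.0596
gripper_force: 0.0
clock: 8.65
eef_pos: [0.5992, -0.0102, 0.3313]
tool_rot: [3.127, 0.293, 0.004]
ft_force: [-0.5, -0.3, -0.7]
width: 0.0601
gripper_force: 0.0
side n201 mean[ 0.5952 -0.0182  0.2071] dir -171.9 t[-0.042,0.032] n[-0.018,0.010] mid [ 0.5997 -0.0133] zmax [0.2083545  0.21578809] [-0.0024 -0.0057  0.2071]
 bar [-0.01320698 -0.12254395  0.16503394] [0.01249595 0.12093217 0.18210199] [-0.00243308 -0.01728055  0.17402318]
wrist n2285 mean[ 0.6046 -0.0093  0.2109] dir -169.4 t[-0.033,0.040] n[-0.013,0.013] mid [ 0.6011 -0.01  ] zmax [0.21291253 0.21540338] [0.0085 0.0013 0.2109]
 bar [-0.00930632 -0.11874157  0.16507016] [0.01617144 0.11945662 0.18275995] [0.00467971 0.0004844  0.17483422]
```

View pics/c4.png

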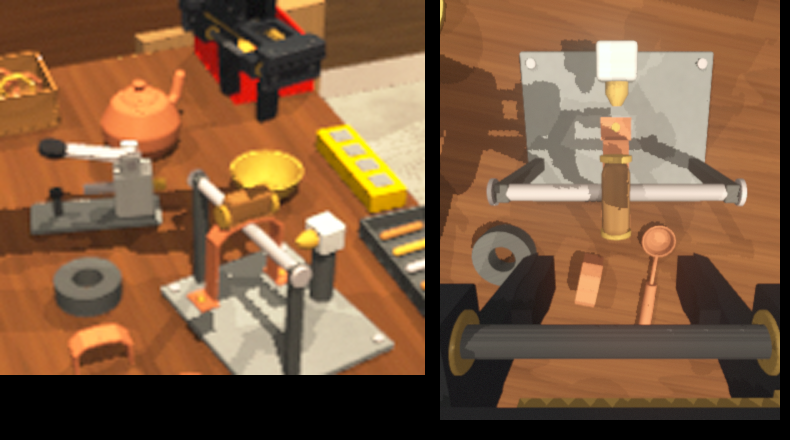

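The handle hangs level and square on the bar's middle. Now locate the pad's top from the first top and side views.

```bash
python3 - <<'E'
from h import *
for n,(u0,u1,v0,v1) in {"top0":(131,160,238,270),"side4":(196,228,170,192)}.items():
    c=dict(np.load(n+".npz"));W=cloud(c);g=c["img"].max(2);m=np.zeros((420,560),bool);m[v0:v1,u0:u1]=True
    m&=(g<75)&(W[...,2]>.105)
    P=W[m];ps=np.argwhere(m)
    (cc,r)=cv2.minEnclosingCircle(ps[:,::-1].astype(np.float32))
    T=P[P[:,2]>np.percentile(P[:,2],60)]
    # ray through circle centre at z=.128
    d=rot(c)@np.array([(cc[0]-c["cx"])/c["fx"],(cc[1]-c["cy"])/c["fy"],1]);e=np.array(c["eye"]);q=e+d*(.126-e[2])/d[2]
    print(n,len(P),"median",np.median(P,0).round(4),"zr",np.percentile(P[:,2],[5,50,95]).round(4),"mid",((P.min(0)+P.max(0))/2).round(4),"size",np.ptp(P,axis=0).round(3),"px",cc,r,"ray",q.round(4))
c=dict(np.load("top0.npz"));W=cloud(c)
# lever bright part & block
B=W[190:250,130,] if 0 else W[190:270,130:190].reshape(-1,3);I=c["img"][190:270,130:190].reshape(-1,3)
k=(B[:,2]>.1)&(I.max(1)>110);P=B[k];mm=P[:,:2].mean(0);w,v=np.linalg.eigh(np.cov((P[:,:2]-mm).T));print("lever",mm,np.degrees(np.arctan2(v[1,1],v[0,1])),P[:,2].max())
k=(B[:,2]>.003)&(B[:,2]<.018)&(np.ptp(I.astype(int),axis=1)<25)&(I.max(1)>70);P=B[k]
print("foot",cv2.minAreaRect((P[:,:2]*1000).astype(np.float32)))
E
```

```text
top0 6 median [0.4307 0.2964 0.1253] zr [0.1232 0.1253 0.1279] mid [0.4318 0.2969 0.1257] size [0.007 0.003 0.005] px (149.5, 252.5) 1.581238865852356 ray [0.4318 0.297  0.126 ]
side4 60 median [0.4339 0.309  0.1252] zr [0.1203 0.1252 0.1299] mid [0.4339 0.3114 0.1248] size [0.035 0.038 0.013] px (210.5, 179.5) 4.743516445159912 ray [0.4334 0.3055 0.126 ]
lever [0.50371724 0.29860423] 168.711106779393 0.1322894368436246
foot ((487.45806884765625, 311.27154541015625), (83.37152099609375, 188.0787811279297), 77.13966369628906)
```

```bash
python3 -m pendant '[[60,-16,31,0,0,0,-2.4],[60,-16,31,0,0,0,-2.4],[60,-16,31,0,0,0,-2.4],[40,-16,31,0,0,0,-2.4],[20,-16,31,-10,0,0,-2.4],[0,-17,32,-15,0,0,-2.4],[0,-17,32,-15,0,0,-2.4],[0,-17,33,-15,0,0,-2.4],[0,-17,33,-15,0,0,-2.4],[0,-17,33,-15,0,0,-2.4]]'
python3 -m pendant '[[0,0,0,0,0,0,0],[0,0,0,0,0,0,0],[0,0,0,0,0,0,0]]'
python3 - <<'E'
from h import *
c=snapshot("wrist");np.savez("w5.npz",**c);cv2.imwrite("pics/w5.png",c["img"]);W=cloud(c)
P=W.reshape(-1,3);g=c["img"].max(2).reshape(-1)
k=(abs(P[:,0]-.434)<.05)&(abs(P[:,1]-.308)<.05)&(P[:,2]>.10)&(P[:,2]<.14)
for t in(60,90,255):
    Q=P[k&(g<t)];print(t,len(Q),len(Q) and (Q.min(0),Q.max(0),np.median(Q,0)))
E
```

```text
clock: 9.75
eef_pos: [0.4324, 0.3087, 0.2429]
tool_rot: [3.119, -0.366, -0.004]
ft_force: [0.3, 0.2, -0.5]
width: 0.0062
gripper_force: 0.0
clock: 10.05
eef_pos: [0.4344, 0.307, 0.2449]
tool_rot: [3.12, -0.364, -0.001]
ft_force: [-0.6, 0.7, 0.4]
width: 0.0002
gripper_force: 0.0
60 0 0
90 1227 (array([0.4180512 , 0.30314901, 0.12245911]), array([0.45278233, 0.33678631, 0.13086276]), array([0.4343854, 0.3206138, 0.126994 ]))
255 2437 (array([0.41695769, 0.2947419 , 0.1132888 ]), array([0.48363053, 0.33744862, 0.13086276]), array([0.44225173, 0.31515231, 0.12523388]))
```

View pics/w5.png

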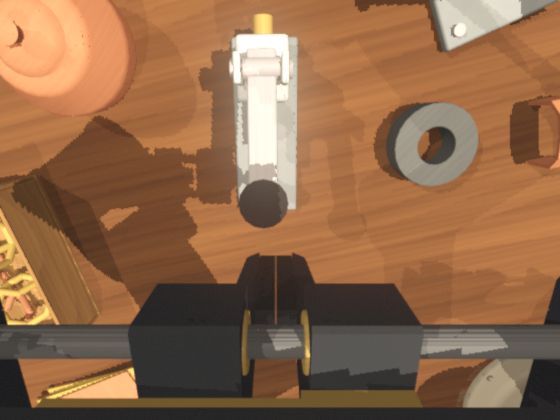

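The pad's disc centre is at about (263,203), with the lever running up column 262, well aligned with the tool.

```bash
python3 - <<'E'
from h import *
c=dict(np.load("w5.npz"));W=cloud(c)
g=c["img"].max(2);m=np.zeros((420,560),np.uint8);m[170:235,230:300]=255;m[(g>95)|(abs(W[...,2]-.125)>.02)]=0
k,_=cv2.findContours(m,0,2);k=max(k,key=cv2.contourArea);cc,r=cv2.minEnclosingCircle(k)
d=rot(c)@np.array([(cc[0]-c["cx"])/c["fx"],(cc[1]-c["cy"])/c["fy"],1]);e=np.array(c["eye"]);print(cc,r,"pad",e+d*(.128-e[2])/d[2],"width mm",2*r/c["fx"]*c["range_z"][203,263]*1e3)
for v,u in((203,263),(190,263),(66,263),(100,263)):print(v,u,W[v,u])
E
```

```text
(262.3607177734375, 203.60916137695312) 23.506088256835938 pad [0.43790225 0.3171631  0.128     ] width mm 39.15126283798148
203 263 [0.43766104 0.31675925 0.1257304 ]
190 263 [0.44795852 0.31427442 0.12354295]
66 263 [0.54190541 0.29152227 0.1059147 ]
100 263 [0.51701064 0.29757129 0.11002095]
```

```bash
python3 -m pendant '[[0,1,7.5,-15,0,0,0],[0,0,0,-30,0,0,0],[0,0,0,-30,0,0,0],[0,0,0,-20,0,0,0],[0,0,0,-10,0,0,0],[0,0,0,-5,0,0,0],[0,0,0,0,0,0,0],[0,0,0,0,0,0,0]]'
python3 -m pendant '[[0,0,0,-4,0,0,0],[0,0,0,-4,0,0,0],[0,0,0,-4,0,0,0],[0,0,0,-4,0,0,0],[0,0,0,-4,0,0,0],[0,0,0,-4,0,0,0],[0,0,0,-2,0,0,0],[0,0,0,0,0,0,0],[0,0,0,0,0,0,0],[0,0,0,0,0,0,0]]'
python3 - <<'E'
from h import *
A=[]
for i in range(8):
    c=snapshot("side");s=read_state();A.append(np.r_[s["eef_pos"],s["ft_force"]])
print(np.mean(A,0).round(4));np.savez("side6.npz",**c);w=snapshot("wrist");np.savez("w6.npz",**w)
a=cv2.resize(c["img"][120:260,170:310],None,fx=3.1,fy=3.1,interpolation=cv2.INTER_CUBIC);o=np.zeros((440,790,3),np.uint8);o[:434,:434]=a
o[:420,440:780]=w["img"][:,110:450];cv2.imwrite("pics/c6.png",o)
W=cloud(w)
for v in range(40,260,15):
    print(v,[W[v,u].round(4).tolist() for u in(262,)])
E
```

```text
clock: 10.9
eef_pos: [0.4356, 0.3153, 0.1362]
tool_rot: [-3.12, 0.364, -0.002]
ft_force: [0.5, 0.1, -0.4]
width: 0.0002
gripper_force: 0.0
clock: 11.9
eef_pos: [0.435, 0.3153, 0.1094]
tool_rot: [3.12, -0.363, -0.0]
ft_force: [-3.8, 0.4, 4.7]
width: 0.0002
gripper_force: 2.4
[ 0.435   0.3153  0.1093 -3.6208  1.0647  5.1133]
40 [[0.5369, 0.2969, 0.1069]]
55 [[0.532, 0.2982, 0.1033]]
70 [[0.5263, 0.2996, 0.1045]]
85 [[0.5206, 0.301, 0.104]]
100 [[0.5147, 0.3024, 0.105]]
115 [[0.5087, 0.304, 0.1035]]
130 [[0.5026, 0.3055, 0.1048]]
145 [[0.4962, 0.3071, 0.1047]]
160 [[0.4897, 0.3087, 0.1048]]
175 [[0.4831, 0.3103, 0.1052]]
190 [[0.4766, 0.3119, 0.1066]]
205 [[0.4693, 0.3138, 0.1053]]
220 [[0.4619, 0.3156, 0.105]]
235 [[0.4546, 0.3174, 0.1055]]
250 [[0.4476, 0.3191, 0.1069]]
```

View pics/c6.png

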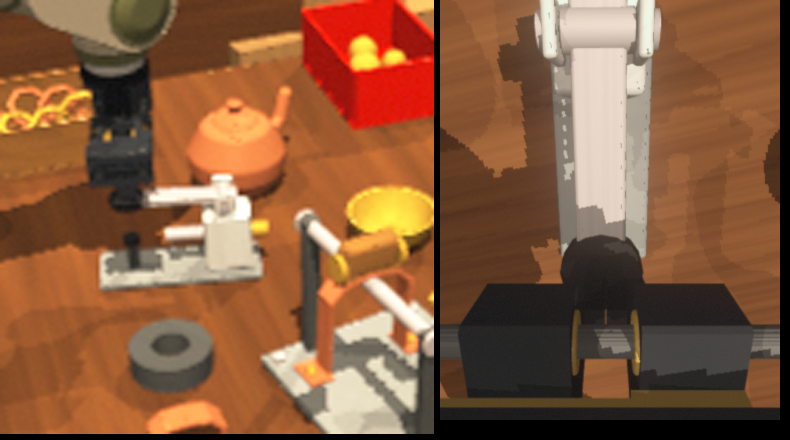

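Pressed nearly level (slope about +0.02, tip at 109 mm). A little lower, then I'll fit the lever's slope.

```bash
python3 -m pendant '[[0,0,0,-1.3,0,0,0],[0,0,0,-1.3,0,0,0],[0,0,0,0,0,0,0],[0,0,0,0,0,0,0],[0,0,0,0,0,0,0],[0,0,0,0,0,0,0],[0,0,0,0,0,0,0]]'
cat > f.py <<'E'
from h import *
A=[];F=[]
for i in range(6):
    w=snapshot("wrist");s=read_state();A.append(np.r_[s["eef_pos"],s["ft_force"]])
    P=cloud(w)[85:205,254:271].reshape(-1,3);P=P[abs(P[:,2]-.105)<.008];x=np.linalg.norm(P[:,:2]-[.541,.29],axis=1)
    F.append(np.polyfit(x,P[:,2],1)[0])
print(np.mean(A,0).round(4),"slope",np.round(F,4),np.mean(F))
w=dict(np.load("w6.npz"));P=cloud(w)[85:205,254:271].reshape(-1,3);P=P[abs(P[:,2]-.105)<.008];print("prev",np.polyfit(np.linalg.norm(P[:,:2]-[.541,.29],axis=1),P[:,2],1)[0])
w=dict(np.load("w5.npz"));P=cloud(w)[90:175,256:269].reshape(-1,3);P=P[abs(P[:,2]-.115)<.015];print("released",np.polyfit(np.linalg.norm(P[:,:2]-[.541,.29],axis=1),P[:,2],1)[0])
E
python3 f.py
```

```text
clock: 13.05
eef_pos: [0.435, 0.3153, 0.1067]
tool_rot: [-3.12, 0.364, 0.0]
ft_force: [-5.0, 1.2, 4.7]
width: 0.0008
gripper_force: 2.7
[ 0.435   0.3153  0.1067 -3.8794  1.4392  5.8964] slope [0.0023 0.0015 0.0018 0.0015 0.0014 0.0016] 0.001685179613205138
prev 0.02381498981962697
released 0.20248449657270717
```

The slope is 0.002 (it read 0.2025 when released), the force is 5.9 N and the tip is at 106.7 mm, so the lever is level. The side view shows the handle still on the bar.

```bash
python3 -c "from cell import *; print(finish_job())"
```

```text
the job is handed in; nothing more can be done
None
```

The kettle handle hangs squared over the middle of the bar, released, and I handed the job in at about 13 s with the fingertips still holding the valve lever level: measured slope 0.002 rad, push about 5.9 N.

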